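# Close the snap-lock carton of beakers

## Task

Close the cardboard carton of glass beakers for storage: first fold both side flaps in over the beakers, then fold the big cover flap down over them and press its front edge until it snaps under the plastic clip and stays shut by itself. Press no harder than needed, never above 50 N, because there is glass inside, and leave the other things on the bench where they are.

Things in the scene. Friction and masses are not known exactly. Their poses are not given: they have to be found in the camera images.
- carton: Open cardboard carton with six beakers; stands firmly, does not move. Origin: centre of its underside. x axis points from the front wall (with the clip) to the back wall (with the cover's crease), y to its left side, z up. Outside 140 (x) by 180 (y) by 100 mm high to the rim, walls 4 mm; beakers end 26 mm below the rim.
- left_flap (a joint): Left side flap, 4 mm board, 108 mm along its crease (from 64 mm in front of the crease point given below to 44 mm behind it), 80 mm from crease to free edge. Angle in rad: 0 = flat inward over the beakers, 1.57 = upright, more = leaning outward; starts at 1.75 to 2.2. Stiff springy crease: under 2 N at the edge moves it; stays where left when open; folded flat and let go, it rises to about 0.4.
- left_crease (a point): Middle of the left flap's crease: carton frame x 0, y +90, z 100 mm (top edge of the left wall). The crease runs along the carton's x; the flap's 4 mm lie above this line when flat.
- right_flap (a joint): Right side flap: the left one mirrored; same size, angles, starts and springiness.
- right_crease (a point): Middle of the right flap's crease: carton frame x 0, y -90, z 100 mm.
- cover (a joint): Big cover flap, 4 mm board, 180 mm wide, 146 mm from crease to free edge. Angle in rad: 0 = level over the carton (free edge 6 mm beyond the front wall), 1.57 = upright, more = leaning outward; starts at 1.75 to 2.2. Springy: about 2 N at the edge folds it; let go before it has snapped shut, it rises to about 1.3. Shut, it presses the side flaps flat.
- cover_crease (a point): Middle of the cover's crease, underside of the board: carton frame x +70, y 0, z 110 mm. The crease runs along the carton's y.
- clip_base (a point): Middle of the snap clip: carton frame x -76, y 0, z 110 mm. Grey plastic hook, 56 mm wide, on the front wall; its sloping nose reaches inward to x -71 mm. The clip slides up and down on its strap: the ledge where the shut cover's edge stops firmly lies anywhere from 7 mm above to 9 mm below z 110 mm (cover angle +0.048 to -0.062), to be felt; the nose stands 18 mm above the ledge.
- clip (a joint): How far the clip's sprung nose is pushed outward (m): 0 at rest, up to 0.008. The cover's edge pressed down on the nose pushes it 5 mm out (about 10 N down at the edge, more force if pressed nearer the crease), then it springs back to 0 over the edge and holds the cover.
- measure_a: Bystander: conical glass measure on a round foot, 72 mm wide at the top, 135 mm high, standing to the left of the carton. Origin: centre of its underside.
- measure_b: Bystander: a second, equal conical glass measure, left of the carton. Origin: centre of its underside.
- canister: Bystander: white plastic jar with a red cap, 90 mm across, 150 mm high, to the right of the carton. Origin: centre of its underside.
Things that resemble listed ones, but are neither listed nor needed, are in the scene too. There is more than one size of the carton; the one meant has the size given above.

How it is judged:
By the outcome, as a careful person would: the job done as asked, in the order asked, and still so for the second after the job is handed in, with the robot touching nothing.
It also fails if it takes over 70 s, if anything falls off the work surface, if the arm or the gripper's body presses on something with over 40 N, if the wrist force passes 120 N, or if a joint passes its speed limit or range.

## Robot

A 6-joint arm with a two-finger parallel gripper is mounted at the origin on the work surface. World frame = base frame: x ahead of the robot, y to its left, z up, the work surface at z = 0. Lengths are in m, angles in degrees, forces in N, time in s.
With the tool pointing down it reaches from about 0.325 to 0.925 m from the base axis. Payload 3.1 kg.
Tool frame: the origin (TCP) lies on the centre line of the jaws, within the pads' length; the fingertips stand 11 mm ahead of it and the grasp point (between the pads) lies 8 mm behind it (tips_ahead is the distance from the TCP to the fingertips, in m); y points along the fingers, x is the direction in which the jaws open and shut, and the axes are right-handed (so a half turn about y gives the same grasp; the last joint's range is limited). The gripper opens to 85 mm and grips with 20 to 120 N. Pads are 22 mm wide; open, the fingers measure 114 mm over their backs; the gripper's body (76 mm by 85 mm) begins 54 mm behind the grasp point. The pads swing forward as they close: fully open they stand 13 mm farther back than shut.
Start: joints at [59.06, 12.427, 92.441, -0, 75.132, -6.429], TCP at [0.259, 0.569, 0.242] pointing down, gripper open.
Joint ranges: [-157.48, 157.48], [-44.54, 120.13], [17.64, 146.25], [-64.5, 244.5], [7.68, 150.69], [-147.95, 147.95]. Speed limits (degrees/s): [159.86, 159.86, 180, 180, 180, 180].

## Interface

Orientations are given as a 3x3 rotation matrix whose columns are the frame's x, y, z axes.
In Python, from station import move_ptp, move_linear, move_joints, move_gripper, dwell, solve_ik, camera, camera_params, IKError, sign_off, read_time_s, read_joint_positions, read_joint_velocities, read_tau, read_tool_pos, read_orientation, read_contact_force, read_wrist_torque, read_gripper_width, tips_ahead gives the robot as it stands. Calls block until the motion is done:
- move_ptp(position, orientation): joint-space move of the TCP to a pose.
- move_linear(position, frame=None, rate=0.15, contact_N=None): straight line of the TCP; frame=None keeps the orientation; rate is the mean speed in m/s. With contact_N (N) it stops when the force on the tool has changed by that much, and returns True; else False.
- move_joints(angles): joint-space move.
- move_gripper(opening): finger opening in m; the grip force is fixed at half the most; returns when the fingers have stopped.
- dwell(seconds).
- solve_ik(position, orientation): joint angles nearest the present ones, or None.
- camera(name): name is "scene" or "top" or "wrist"; returns the picture (480x640x3 uint8, red, green, blue); there is no depth.
- camera_params(name): a dict with "intrinsics" (3x3 intrinsics, pixels), "T" (4x4, takes a point from camera to world coordinates). Camera axes: x right, y down, z forward; pixel columns grow to the right and rows downward; lengths in m; the calibration is good to about 2 mm. The wrist camera is an equidistant fisheye: a pixel r from the principal point sees the ray r / f radians off the axis. A picture is of the moment at which its call begins: read the wrist's pose just before it. camera_params takes no time and is no camera call; for the wrist camera it gives the pose at the moment of the call.
A pose or a line that the arm cannot do raises IKError and nothing moves.
- sign_off(): hands the job in, once; it reports no verdict.
Readings, each from a call of its own:
- read_time_s(): time.
- read_joint_positions(): joint angles.
- read_joint_velocities(): joint speeds.
- read_tau(): joint torques, N m.
- read_tool_pos(): TCP position.
- read_orientation(): TCP orientation.
- read_contact_force(): force on the tool from outside, world axes, zero at the start.
- read_wrist_torque(): the same for the moment, N m.
- read_gripper_width(): finger opening in m.
Only numpy, scipy, OpenCV 4.12 (cv2) and the standard library are available. Lean on these libraries where they do the work, as an engineer would, in place of code of your own. Each camera call takes 0.05 s, during which the arm holds its last target. There are 200 camera calls.

## Working session

There is one attempt and no reset: what is moved stays moved. The work goes in short steps, each a Python script; the robot and the scene stay as the last script left them, time stands still between calls to the robot, and variables do not carry over. Pictures are saved under pics/ and viewed, about 8 in all and at most 12, crops included, and the job is handed in when it is done.

```bash
mkdir -p pics; ls; python3 - <<'E'
from station import *
import cv2,numpy as np
np.set_printoptions(precision=4,suppress=True)
for n in ["scene","top"]:
    im=camera(n); cv2.imwrite(f"pics/{n}0.png",im[:,:,::-1]); p=camera_params(n); print(n,p["intrinsics"],p["T"])
print(read_time_s(),tips_ahead, read_orientation())
E
```

```text
pics
scene [[598.5553   0.     321.2037]
 [  0.     598.5553 246.6735]
 [  0.       0.       1.    ]] [[ 0.6787  0.5475 -0.4895  1.2055]
 [ 0.7344 -0.5062  0.452  -0.5903]
 [-0.0003 -0.6663 -0.7457  1.1492]
 [ 0.      0.      0.      1.    ]]
top [[614.4726   0.     330.1668]
 [  0.     614.4726 241.8814]
 [  0.       0.       1.    ]] [[ 0.0141 -0.996   0.0879  0.3856]
 [-0.9999 -0.0147 -0.0058  0.0829]
 [ 0.0071 -0.0878 -0.9961  1.5151]
 [ 0.      0.      0.      1.    ]]
0.1 0.011 [[ 0.4148 -0.0012 -0.9099]
 [ 0.9099 -0.0019  0.4149]
 [-0.0022 -1.      0.0003]]
```

View pics/scene0.png

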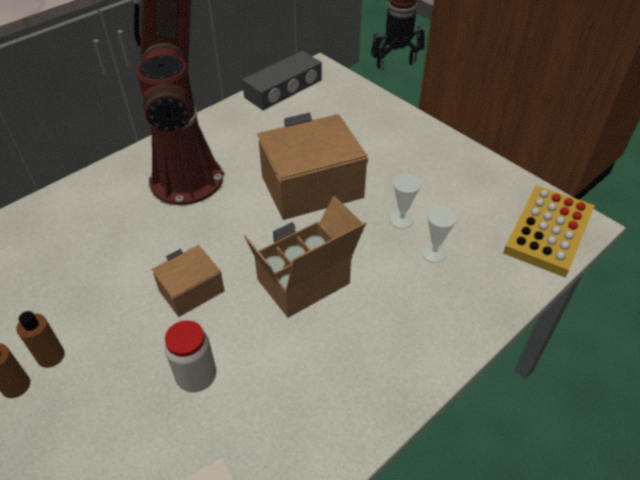

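View pics/top0.png

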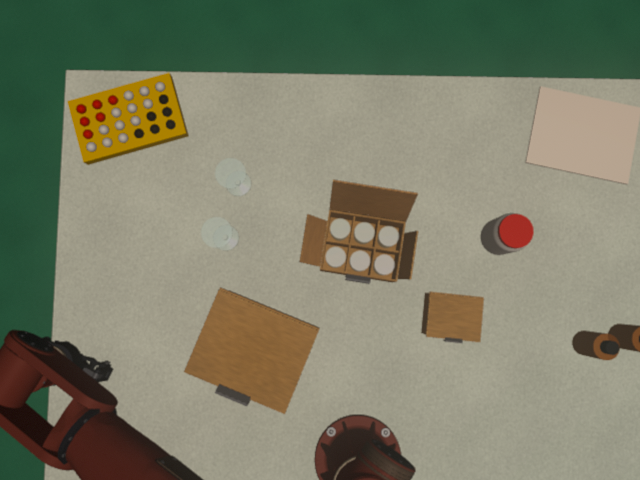

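The open carton shows in the top view with its rim at about (322,275), (398,281), (405,221) and (330,213). The clip is at (358,279), facing the robot. The two glasses are at (235,180) and (222,235), and the canister is at (515,232).

```bash
cat > h.py <<'E'
from station import *
import cv2,numpy as np
np.set_printoptions(precision=4,suppress=True)
def ray(n,px,p=None):
    p=p or camera_params(n);K=p["intrinsics"];T=p["T"]
    u=np.array([(px[0]-K[0,2])/K[0,0],(px[1]-K[1,2])/K[1,1]])
    if n=="wrist":
        r=np.hypot(*u); d=np.array([*(u/r*np.sin(r) if r>1e-9 else u),np.cos(r)])
    else: d=np.array([*u,1.])
    d=T[:3,:3]@d; return T[:3,3],d/np.linalg.norm(d)
def onz(n,px,z,p=None):
    o,d=ray(n,px,p); return o+d*(z-o[2])/d[2]
def tri(rays):
    A=np.zeros((3,3));b=np.zeros(3)
    for o,d in rays:
        M=np.eye(3)-np.outer(d,d);A+=M;b+=M@o
    x=np.linalg.solve(A,b); return x,[np.linalg.norm((np.eye(3)-np.outer(d,d))@(x-o)) for o,d in rays]
def down(phi):  # jaws open along direction phi (rad, world)
    x=np.array([np.cos(phi),np.sin(phi),0]);y=np.array([0,0,-1.]);return np.c_[x,y,np.cross(x,y)]
E
python3 - <<'E'
from h import *
c=[onz("top",q,0.1) for q in [(322,275),(398,281),(405,221),(330,213)]]
for q in c: print(q)
print([np.linalg.norm(c[i]-c[(i+1)%4]) for i in range(4)], np.mean(c,0))
for n,q in [("a",(240,186)),("b",(230,239)),]: print(n,onz("top",q,0))
print("can",onz("top",(515,232),.15))
p=camera_params("wrist");print(p["intrinsics"]);
R=read_orientation();t=read_tool_pos();print("cam in tool",R.T@(p["T"][:3,3]-t),R.T@p["T"][:3,:3])
for n,(x0,y0,x1,y1) in {"top":(290,165,440,295),"scene":(230,190,380,320)}.items():
    im=camera(n)[y0:y1,x0:x1]; 
    a=cv2.resize(im,(400,400) if 0 else None,fx=4 if n=="top" else 4,fy=4,interpolation=cv2.INTER_CUBIC)
    cv2.imwrite(f"pics/{n}c.png",a[:,:,::-1])
E
```

```text
[0.4337 0.0924 0.1   ]
[ 0.4224 -0.0827  0.1   ]
[ 0.5617 -0.0983  0.1   ]
[0.5778 0.076  0.1   ]
[np.float64(0.17540933683689913), np.float64(0.1401292799169528), np.float64(0.17505965354068143), np.float64(0.14498977706937216)] [ 0.4989 -0.0032  0.1   ]
a [0.6558 0.3008 0.    ]
b [0.5228 0.3219 0.    ]
can [ 0.5344 -0.3384  0.15  ]
[[371.6483   0.     315.6957]
 [  0.     371.6483 234.7586]
 [  0.       0.       1.    ]]
cam in tool [ 0.0014 -0.1316  0.0735] [[ 1.      0.0004  0.    ]
 [ 0.0001 -0.2848  0.9586]
 [ 0.0004 -0.9586 -0.2848]]
```

View pics/topc.png

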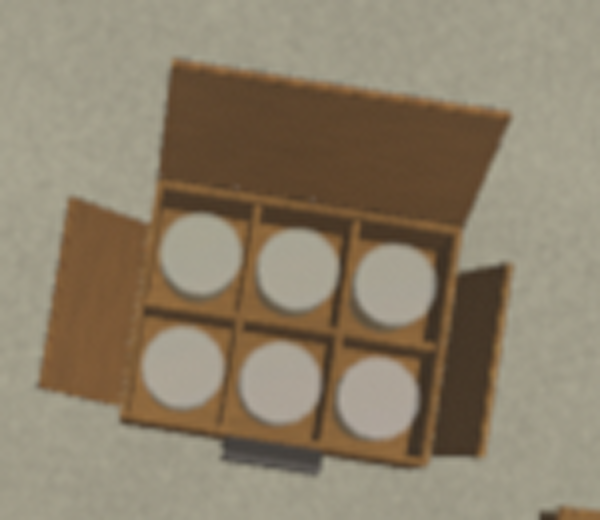

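View pics/scenec.png

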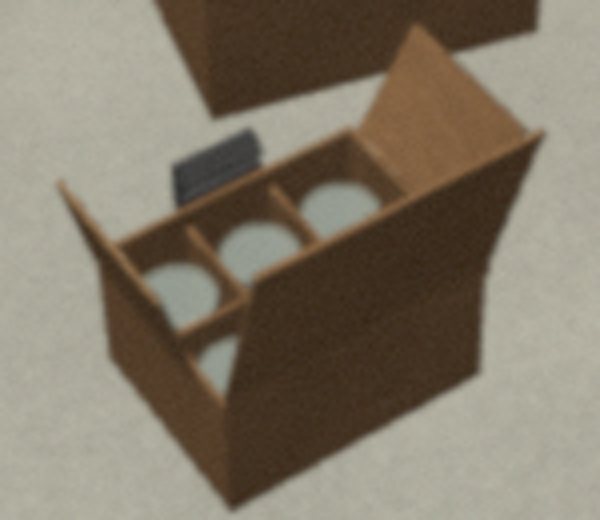

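The crops show:
- **Rim corners, top crop:** (121,421), (424,466), (460,233) and (160,184).
- **Cover's free corners:** (176,62) and (510,115) in the top crop, (545,132) and (255,278) in the scene crop.
- **Clip:** dark, at (272,455) in the top crop.
- **Flaps:** both side flaps lean outward.

```bash
python3 - <<'E'
from h import *
t=lambda x,y:(x/4-.375+290,y/4-.375+165)
s=lambda x,y:(x/4-.375+230,y/4-.375+190)
c=np.array([onz("top",t(*q),z) for q,z in [((121,421),.1),((424,466),.1),((460,233),.105),((160,184),.105)]])
print(c,[np.linalg.norm((c[i]-c[(i+1)%4])[:2]) for i in range(4)]); ctr=c.mean(0)
ex=(c[2]+c[3]-c[0]-c[1]);ey=(c[0]+c[3]-c[1]-c[2]);print("yaws",np.degrees([np.arctan2(ex[1],ex[0]),np.arctan2(-ey[0],ey[1])]),ctr)
yaw=np.mean([np.arctan2(ex[1],ex[0]),np.arctan2(-ey[0],ey[1])])
R=np.array([[np.cos(yaw),-np.sin(yaw)],[np.sin(yaw),np.cos(yaw)]])
for n,a,b in [("coverL",(176,62),(545,132)),("coverR",(510,115),(255,278)),("rimFL",(121,421),(355,130)),("rimFR",(424,466),(116,245)),("flapLf?",(40,387),(418,25)),("flapR f",(482,457),(60,182))]:
    x,e=tri([ray("top",t(*a)),ray("scene",s(*b))]); print(n,x,"carton",R.T@(x-ctr)[:2],"err",np.round(e,4))
p=onz("top",t(273,443),.115);print("clip",R.T@(p-ctr)[:2])
E
```

```text
[[ 0.4454  0.0974  0.1   ]
 [ 0.4221 -0.0772  0.1   ]
 [ 0.5567 -0.0968  0.105 ]
 [ 0.5826  0.077   0.105 ]] [np.float64(0.17620723648434236), np.float64(0.13604002124365058), np.float64(0.17572093377626502), np.float64(0.13871131520779484)]
yaws [-8.3886 -8.0518] [0.5017 0.0001 0.1025]
coverL [0.6273 0.0704 0.2478] carton [0.1143 0.0876] err [0.0004 0.0004]
coverR [ 0.601  -0.1056  0.2473] carton [ 0.1134 -0.0904] err [0.0013 0.0013]
rimFL [0.4468 0.0987 0.0927] carton [-0.0685  0.0898] err [0.0016 0.0016]
rimFR [ 0.4246 -0.0738  0.1005] carton [-0.0657 -0.0842] err [0.0042 0.0042]
flapLf? [0.4603 0.141  0.1636] carton [-0.0611  0.1336] err [0.0008 0.0008]
flapR f [ 0.4252 -0.1007  0.1747] carton [-0.0613 -0.1107] err [0.0004 0.0004]
clip [-0.069   0.0006]
```

Yaw is -8.2° and the centre is (0.502, 0.000). The cover width (178 mm), rim height and flap positions match the stated sizes to about 3 mm. Next I fold the left flap.

```bash
cat >> h.py <<'E'
YAW=np.radians(-8.2);CX=np.array([0.502,0.0])
ORI=down(YAW+np.pi/2)
def C(x,y,ztip):
    c,s=np.cos(YAW),np.sin(YAW)
    return np.array([CX[0]+c*x-s*y,CX[1]+s*x+c*y,ztip+tips_ahead if not callable(tips_ahead) else ztip+tips_ahead()])
def flap(th,side,r=.055,x=-.015):
    y=.09-r*np.cos(th)+.004*np.sin(th)+.0145; z=.1+r*np.sin(th)+.004*np.cos(th)
    return C(x,side*y,z)
def st(m): print(m,"t",round(read_time_s(),2),"tcp",read_tool_pos(),"F",read_contact_force(),flush=True)
def fold(side):
    move_linear(C(-.015,side*.185,.135),rate=.2);st("low")
    for th in [1.5,1.2,.9,.6,.3]: move_linear(flap(th,side),rate=.12)
    st("0.3"); print(move_linear(flap(.02,side),rate=.05,contact_N=8)); st("flat")
    p=flap(.1,side); p[2]+=.16; move_linear(p,rate=.25); st("up")
E
python3 - <<'E'
from h import *
for p in [C(-.015,.185,.135),C(-.015,.185,.27),C(-.015,-.185,.135),C(.19,0,.18),C(.19,0,.3),C(-.05,0,.1)]: print(p,solve_ik(p,ORI))
print(tips_ahead)
move_gripper(0.0)
p=read_tool_pos();p[2]=.32;move_linear(p,rate=.25)
move_ptp(C(-.015,.185,.27),ORI);st("above")
fold(1)
im=camera("scene");cv2.imwrite("pics/s1.png",cv2.resize(im[100:400,150:550],(800,600))[:,:,::-1])
E
```

```text
[0.5135 0.1852 0.146 ] [ 12.469    8.8404 107.6847  -0.      63.4748 -69.331 ]
[0.5135 0.1852 0.281 ] [ 12.469    1.0241 100.7949  -0.      78.1809 -69.331 ]
[ 0.4608 -0.181   0.146 ] [ -29.5719    2.7323  114.3881   -0.       62.8796 -111.3719]
[ 0.6901 -0.0271  0.191 ] [ -8.0666  22.6443  85.2024  -0.      72.1533 -89.8666]
[ 0.6901 -0.0271  0.311 ] [ -8.0666  17.8732  78.4516  -0.      83.6752 -89.8666]
[0.4525 0.0071 0.111 ] [ -7.9949   0.5263 121.0553  -0.      58.4184 -89.7949]
0.011
above t 3.12 tcp [0.5133 0.186  0.2808] F [-0.0079 -0.579   0.2063]
low t 3.94 tcp [0.5144 0.1858 0.1471] F [-0.4889  0.6603 -0.7398]
0.3 t 5.92 tcp [0.494  0.0547 0.1305] F [-0.2301  0.0546 -0.1087]
False
flat t 6.38 tcp [0.4938 0.0512 0.1156] F [ 0.9637 -0.6392  0.5509]
up t 7.18 tcp [0.4932 0.0519 0.2788] F [-0.0245  0.4486 -0.6775]
```

View pics/s1.png

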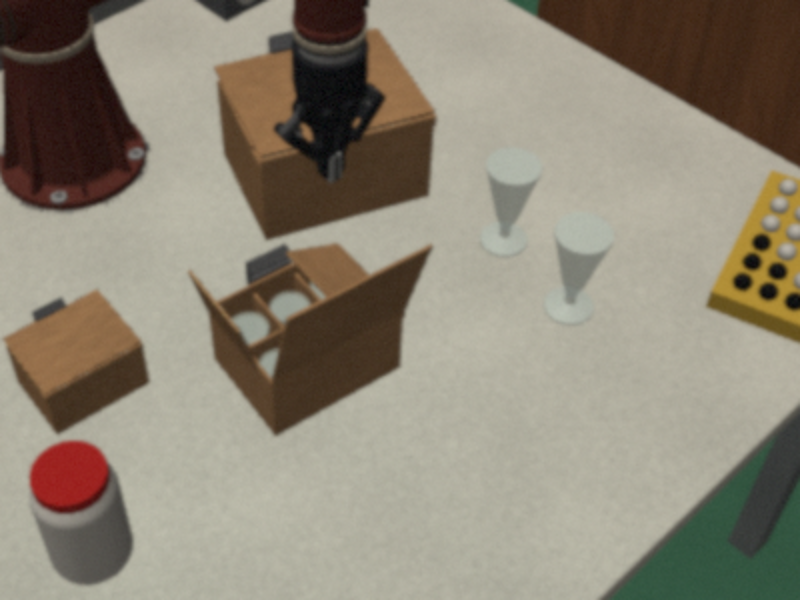

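The left flap is folded in to roughly 0.4, and the glasses haven't moved. Next is the right flap.

```bash
python3 - <<'E'
from h import *
move_ptp(C(-.015,-.185,.27),ORI);st("above")
fold(-1)
move_linear(C(-.10,0,.30),rate=.25)
dwell(.2)
p=camera_params("wrist");im=camera("wrist");np.savez("w1.npz",K=p["intrinsics"],T=p["T"])
cv2.imwrite("pics/w1.png",im[:,:,::-1])
E
```

```text
above t 8.17 tcp [ 0.4606 -0.1801  0.2801] F [-0.1354 -0.0388  0.5203]
low t 8.99 tcp [ 0.4618 -0.1809  0.1471] F [ 1.0196 -0.3764  0.5715]
0.3 t 10.97 tcp [ 0.4789 -0.0503  0.1305] F [-0.26    0.2107 -0.3705]
False
flat t 11.43 tcp [ 0.4797 -0.0468  0.1156] F [ 1.0311 -0.828   0.2664]
up t 12.23 tcp [ 0.479  -0.0473  0.2788] F [ 0.0058 -0.4396 -0.5122]
```

View pics/w1.png

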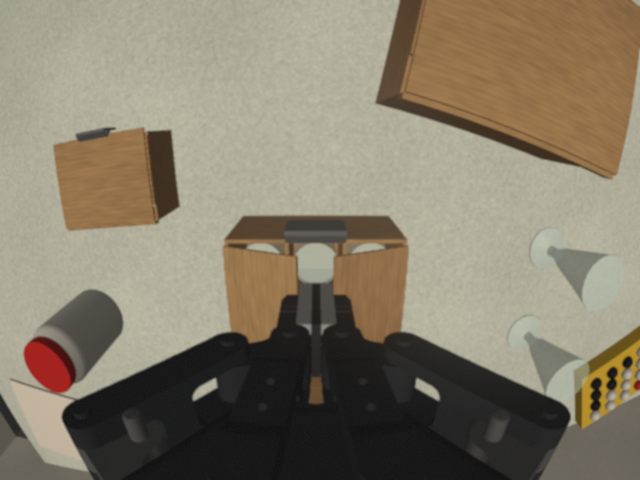

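Both flaps are folded in to about 0.4. In the wrist picture the clip is at (316,232), and the front rim runs from (224,241) to (407,241). I check these against the carton frame, then bring the cover over.

```bash
cat >> h.py <<'E'
def cov(th,r):
    return C(.07-r*np.cos(th)+.004*np.sin(th)+.011,0,.11+r*np.sin(th)+.004*np.cos(th))
E
python3 - <<'E'
from h import *
w=np.load("w1.npz");p=dict(intrinsics=w["K"],T=w["T"]);c,s=np.cos(YAW),np.sin(YAW);R=np.array([[c,-s],[s,c]])
for n,q,z in [("FR",(224,241),.1),("FL",(407,241),.1),("clip inner",(316,241),.125),("clip R",(285,232),.12),("clip L",(347,232),.12)]:
    print(n,R.T@(onz("wrist",q,z,p)[:2]-CX))
move_linear(C(.0,0,.32),rate=.3); move_linear(C(.20,0,.32),rate=.3); move_linear(C(.20,0,.19),rate=.25); st("behind")
for th,r in [(1.5,.11),(1.25,.115),(1.0,.12),(.75,.125),(.5,.13),(.25,.133)]:
    if move_linear(cov(th,r),rate=.12,contact_N=15): print("contact at",th);break
st("cover 0.25")
im=camera("scene");cv2.imwrite("pics/s2.png",cv2.resize(im[100:400,150:550],(800,600))[:,:,::-1])
E
```

```text
FR [-0.0653 -0.0892]
FL [-0.0652  0.0907]
clip inner [-0.0732  0.0012]
clip R [-0.0802 -0.0267]
clip L [-0.0801  0.0292]
behind t 15.03 tcp [ 0.7002 -0.0285  0.2028] F [ 0.7427 -0.503   0.964 ]
cover 0.25 t 18.27 tcp [0.455  0.0068 0.1575] F [-0.2647  0.9094  1.3512]
```

View pics/s2.png

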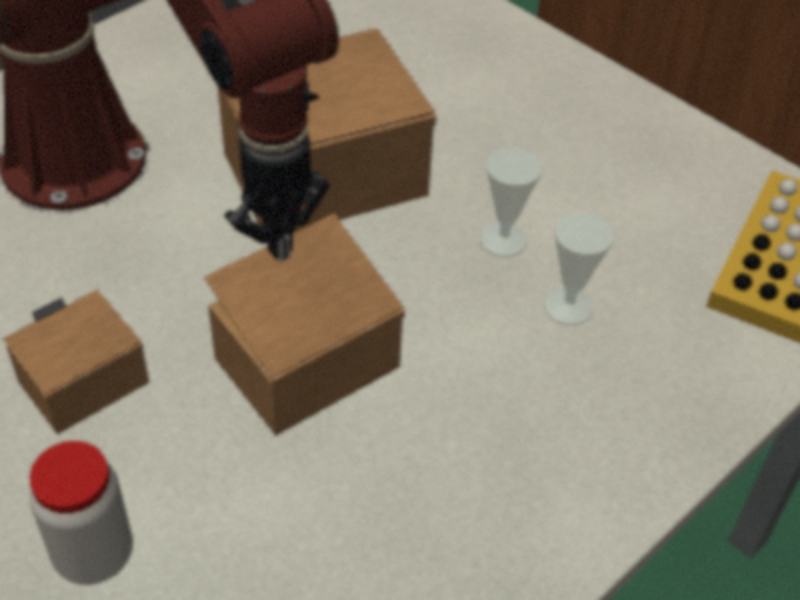

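The cover is down to about 0.25 with the finger near its front edge. Now I press down in small steps while logging the force.

```bash
python3 - <<'E'
from h import *
def f():
    v=[]
    for _ in range(3): v.append(read_contact_force()[2]); dwell(.02)
    return float(np.mean(v))
p=read_tool_pos(); t0=C(-.052,0,.145); z=.145; pk=0; snapped=False; log=[]
while z>.104:
    z-=.001; hit=move_linear(C(-.052,0,z),rate=.01,contact_N=20); F=f(); log.append((round((read_tool_pos()[2]-.011)*1e3,1),round(F,1)))
    pk=max(pk,F)
    if pk>7 and F<.6*pk and not snapped: snapped=True; log.append("snap")
    if hit or F>(17 if snapped else 25): log.append(("stop",hit)); break
print(log); st("end")
E
```

```text
[(np.float64(144.2), 2.3), (np.float64(142.8), 1.5), (np.float64(141.7), 1.6), (np.float64(140.7), 1.4), (np.float64(139.7), 1.5), (np.float64(138.9), 1.0), (np.float64(137.9), 1.6), (np.float64(136.9), 1.7), (np.float64(135.9), 1.8), (np.float64(134.9), 1.5), (np.float64(133.9), 1.8), (np.float64(132.9), 1.5), (np.float64(131.9), 2.1), (np.float64(130.9), 1.2), (np.float64(129.9), 2.0), (np.float64(128.9), 1.1), (np.float64(127.9), 1.3), (np.float64(126.9), 1.5), (np.float64(125.9), 1.6), (np.float64(124.9), 1.1), (np.float64(123.9), 2.0), (np.float64(122.9), 1.9), (np.float64(121.9), 1.9), (np.float64(121.3), 4.8), (np.float64(120.5), 6.2), (np.float64(119.7), 8.4), (np.float64(118.9), 9.9), (np.float64(118.1), 11.1), (np.float64(117.2), 11.8), (np.float64(115.2), 4.1), 'snap', (np.float64(114.0), 4.4), (np.float64(113.2), 5.5), (np.float64(112.3), 6.5), (np.float64(111.3), 6.7), (np.float64(110.1), 5.2), (np.float64(109.3), 6.4), (np.float64(109.2), 12.4), (np.float64(109.1), 18.0), ('stop', False)]
end t 30.2 tcp [0.4507 0.0074 0.1201] F [-8.0538  1.1733 17.1832]
```

The force climbed to 12 N, then the snap came at about 117 mm. Past that there's a firm stop at 109.2 mm, which puts the ledge near z 105 mm, inside the stated range. I'll release and look.

```bash
python3 - <<'E'
from h import *
for z in [.110,.112,.115,.118,.122,.13]:
    move_linear(C(-.052,0,z),rate=.04); print(z,read_contact_force())
move_linear(C(-.10,0,.30),rate=.25); dwell(.5)
p=camera_params("wrist");im=camera("wrist");np.savez("w2.npz",K=p["intrinsics"],T=p["T"])
im=np.hstack([cv2.resize(im[180:360,180:450],(480,320),interpolation=3),cv2.resize(camera("scene")[190:320,230:380],(320,320),interpolation=3)])
cv2.imwrite("pics/w2.png",im[:,:,::-1]);st("up")
E
```

```text
0.11 [-1.1179 -0.4446  5.9119]
0.112 [-0.2442 -0.8682 -0.0428]
0.115 [ 0.6322 -0.8738 -0.2499]
0.118 [ 0.8021  0.0643 -0.4672]
0.122 [ 0.7334  0.8545 -0.7608]
0.13 [0.3089 0.508  0.7137]
up t 33.26 tcp [0.4031 0.0143 0.3109] F [-1.1098  0.2789 -0.461 ]
```

View pics/w2.png

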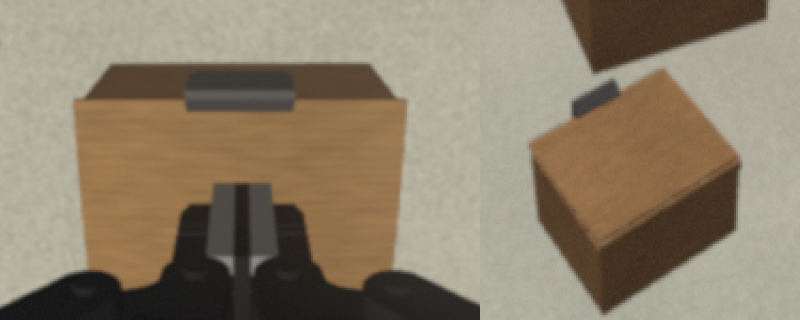

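The cover lies flat with the clip's nose over its front edge at about (240,100). The finger force dropped to zero within 2 mm of lifting, so the clip is holding the cover. I'm handing the job in.

```bash
python3 - <<'E'
from h import *
sign_off(); print(read_time_s())
E
```

```text
the job is handed in; nothing more can be done
the job is handed in; nothing more can be done
```

The carton is shut and the job is handed in. I folded the left flap, then the right, then brought the cover over and pressed its front edge at the centre until it snapped under the clip.

- **Force:** the snap came at about 12 N. I stopped at about 18 N once I felt the firm stop, with the ledge at about z 105 mm, inside the stated range. No force I read went above that, well under 50 N.
- **After release:** the finger force fell to zero within 2 mm of lifting. The last pictures show the cover level and the clip's nose over its edge.
- **Bystanders:** they were in place in the last wide picture, taken just before the press. The pictures after release show only the carton.
- **Time:** about 33 s on the robot's clock at the last reading, just before hand-in.
- **Disagreements:**
  - The front rim measured about 5 mm off its nominal position in the wrist view.
  - The clip nose was first felt about 4 mm lower than the ledge height plus 18 mm suggests.
  - Neither affected the result.

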